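# Feel for the flush catch in the pastry board and spring its hidden drawer

### The job

The thick pine pastry board hides a drawer that is held by a push catch, a square of the same wood let in flush on the middle line of the board's top. Touch the top with your fingertips at the board's left end (as the robot sees it), feel along the middle line until you come to the catch, and press it in so that the drawer springs out; then take the hand away so that the catch comes back up. Nothing is to be picked up, and the egg cup, the cutter and the other kitchen things stay where they stand.

Things in the scene. Friction and masses are not known exactly. Their poses are not given: they have to be found in the camera images.
- board: pine pastry board built as a flat box, 240 mm (own x) by 380 mm (own y) by 78 mm tall, fixed. Origin at the centre of its underside; own z up, own x away from the robot, own y to the robot's left; flat top at z = 78 mm. The strip from own x = -40 to +40 mm is free of other things over the whole length; the middle 160 mm of it is 0.2 mm lower than the rest.
- board_mid (a point): centre of the board's top. The catch, a 51 mm square pine plate in a 56 mm square hole (parallel to the board's sides), lies on the middle line through here (own x = 0), its centre anywhere from own y = -50 to +50 mm. Its place is not reported: feel for it (the plate's top lies 3 mm below the board's, a sliding fingertip drops in) or see it (thin gap round the square).
- board_end (a point): point on the board's top, on the middle line at the left end (own x = 0, y = +140 mm, z = 78 mm): where the feeling starts. The top is solid here.
- catch (a joint): how far the catch plate is pressed down, m: 0 at rest, 0.007 fully in. Sprung: it starts to move at about 2.5 N and takes about 5.5 N fully in; it frees the drawer at about 4 to 5 mm and springs back to 0 when let go
- drawer (a joint): how far the drawer has come out of the board's near face (towards the robot, along the board's own -x), m: 0 shut and latched; once freed its spring drives it out to the stop at 0.045 within about 1 s, where it stays. Its front is 344 mm wide and 46 mm tall, below the board's top
- egg_cup: white ceramic egg cup, 48 mm wide, 55 mm tall, standing on the far part of the board; origin at the centre of its foot
- cutter: plain steel ring pastry cutter, 64 mm across, 35 mm tall, standing on the far part of the board; origin at the centre of its underside
- rolling_pin: two-handled wooden rolling pin, 400 mm long, barrel 60 mm thick, lying on the counter to the left of the board; origin at the middle of its underside, own x along the pin
- mixing_bowl: steel mixing bowl, 200 mm across, 85 mm tall, to the right of the board; origin at the centre of its underside
- mug: mug, 80 mm wide, 90 mm tall, behind the board; origin at the centre of its underside
- spice_jar: glass spice jar with steel cap, 54 mm wide, 100 mm tall, behind the board; origin at the centre of its underside
- flour_tin: plain metal tin, 80 mm wide, 120 mm tall, behind the board; origin at the centre of its underside

How it is judged:
By the outcome, as a careful person would: the job done as asked, in the order asked, and still so for the second after the job is handed in, with the robot touching nothing.
It also fails if it takes over 48 s, if anything falls off the work surface, if the arm or the gripper's body presses on something with over 40 N, if the wrist force passes 120 N, or if a joint passes its speed limit or range.

### The arm

A 6-joint arm with a two-finger parallel gripper is mounted at the origin on the work surface. World frame = base frame: x ahead of the robot, y to its left, z up, the work surface at z = 0. Lengths are in mm, angles in rad, forces in N, time in s.
With the tool pointing down it reaches from about 350 to 875 mm from the base axis. Payload 4.2 kg.
Tool frame: the origin (TCP) lies where the fingers leave the gripper's body, on its centre line; the fingertips stand 73 mm ahead of it and the grasp point (between the pads) lies 54 mm ahead of it; z points along the fingers, y is the direction in which the jaws open and shut (so a half turn about z gives the same grasp; the last joint's range is limited). The gripper opens to 85 mm and grips with 20 to 120 N. Pads are 22 mm wide; open, the fingers measure 114 mm over their backs; the gripper's body (76 mm by 85 mm) begins 54 mm behind the grasp point. The pads swing forward as they close: fully open they stand 13 mm farther back than shut.
Start: joints at [-1.02, 0.385, 0.008, 0, -1.194, -0.259], TCP at [179.814, -598.554, 303.912] pointing down, gripper open.
Joint ranges: [-3.14, 3.14], [-1.21, 2.06], [-1.07, 1.41], [-3.16, 2.05], [-2.99, -0.16], [-3.1, 3.1]. Speed limits (rad/s): [2.79, 2.79, 3.14, 3.14, 3.14, 3.14].

### API

Orientations are given as a unit quaternion [x, y, z, w].
In Python, from bench import arm gives the robot as it stands.
- The arm moves only by the tool apply_moves, never from a script. Its argument "increments" is a list that holds one entry, the list of rows, each a list of 7 numbers: the shift along the tool's x, y, z scaled (see below), then the turn, a rotation vector about the tool's x, y, z scaled (see below), then the gripper's target within -1 to 1 (fully open at 1, half-way at 0, shut at -1). A call has 1 to 10 rows; each row is the pose to reach, as a shift and turn from the pose commanded when the call began, along the tool's axes at that moment; what a row does not reach only later rows make up. The controller multiplies each number of a shift by 100 mm and each number of a turn by 0.5 rad. A row lasts 1/10 s, in which the tool goes at most 50 mm and 8.59 degrees, less where a joint would pass 70% of its speed; a pose out of reach is approached as far as the arm can. A call with a number of a shift or a turn outside -1 to 1 is refused whole. A call with a gripper value outside its range is refused whole. The fingers move at their own pace and stop on an object; the grip force is fixed at half the most. Time passes only in rows, so rows that repeat a pose let the fingers close. It gives the time, the measured TCP pose, the force and the opening at its end, in the units of the state.
- arm.read_state(): the state, without advancing time (a new reading comes with each control period).
- arm.get_image(name): name is "side" or "top"; returns a dict with "img" (480x640x3 uint8, red, green, blue), "fx", "fy", "cx", "cy" (pixels), "pose" (4x4, takes a point from camera to world coordinates). Camera axes: x right, y up, looking along -z (the intrinsics and any distortion apply to the point x, -y, -z); pixel columns grow to the right and rows downward; lengths in mm; the calibration is good to about 2 mm. A picture is of the moment at which its call begins. There is no depth.
- arm.job_done(): hands the job in, once; it reports no verdict.
Trained networks look in a picture, given as the dict that the camera call returned (one of the last four; its "shot" number tells which), for a name from the list of things; names that differ only in an ending like _2 or _b are one class to them, and where a whole thing is asked for, a point or a joint stands for the part that bears it (a point fixed in the world has none). Each returns a list of dicts, best first, with "conf" (0 to 1); they miss things now and then, are a little off and sometimes report something else, mostly with a low value. They report only what shows in the picture. A call takes as long as a camera call.
- arm.outline_of(label, picture): "pixels" (480x640 bool, what is visible of it) and "box" ([centre column, centre row, width, height] in pixels, round what is visible of it).
- arm.mark_of(label, picture): "at" ([column, row] in pixels: a listed point, or the origin of a listed thing).
The state is a dict: "clock": time; "joints": joint angles; "joint_vel": joint speeds; "joint_efforts": joint torques, N m; "position": TCP position; "ee_rot": TCP orientation; "contact_force": force on the tool from outside, world axes, zero at the start; "wrist_torque": the same for the moment, N m; "gripper_width": finger opening in mm.
Only numpy, scipy, OpenCV 4.12 (cv2) and the standard library are available. Lean on these libraries where they do the work, as an engineer would, in place of code of your own. Each camera call takes 0.05 s, during which the arm holds its last target.

## Working session

There is one attempt and no reset: what is moved stays moved. The work goes in short steps, Python scripts to look and compute and a tool call to move; the robot and the scene stay as the last step left them, time stands still between calls to the robot, and variables do not carry over. Pictures are saved under pics/ and viewed, and the job is handed in when it is done.

Besides the shell and the picture viewer there is one more tool, called after ">>>" by a JSON object that holds its "fn" and its "kwargs". apply_moves: Moves the arm, as the interface text tells. Shifts and turns lie within -1 to 1; 1 stands for 100 mm of shift or 0.5 rad of turn. Its arguments: {"type":"object","properties":{"increments":{"type":"array"}},"required":["increments"]}

```bash
ls; mkdir -p pics
python3 - <<'E'
from bench import arm
import cv2,numpy as np,pickle
s=arm.read_state();print(s)
for n in("top","side"):
    p=arm.get_image(n);cv2.imwrite(f"pics/{n}0.png",p["img"][:,:,::-1]);pickle.dump(p,open(n+"0.pkl","wb"))
    print(n,{k:v for k,v in p.items() if k!="img"})
    for l in("board_mid","board_end","board","egg_cup","cutter"):
        print(l,[(m["at"],m["conf"]) for m in arm.mark_of(l,p)][:2])
E
```

```text
pics
{'clock': 0.0, 'joints': array([-1.02040963e+00,  3.85572659e-01,  6.61290858e-03, -5.23939386e-04,
       -1.19399182e+00, -2.58612245e-01]), 'joint_vel': array([ 0.00054913,  0.00046872, -0.00033662, -0.0015884 ,  0.00037254,
       -0.00065369]), 'joint_efforts': array([-1.98844104e-04, -3.92290378e+01,  1.88402188e+01,  4.18610975e+00,
       -4.60826734e-03, -1.27164643e-05]), 'position': array([ 179.69535267, -598.16173911,  302.80292936]), 'ee_rot': array([-1.45274573e-01,  9.89390761e-01,  1.08648458e-03, -2.00270095e-04]), 'contact_force': array([-0.00123283,  0.12649874, -0.15679186]), 'wrist_torque': array([-0.03518188,  0.02721868, -0.03729203]), 'gripper_width': 85.76848584492842}
top {'fx': 461.8445511444848, 'fy': 461.8445511444848, 'cx': 325.9505415305998, 'cy': 239.27901458402857, 'pose': array([[-7.31153166e-03,  9.98866416e-01, -4.70364120e-02,
         5.47846423e+02],
       [-9.99889372e-01, -6.69352252e-03,  1.32830699e-02,
        -7.81091083e+00],
       [ 1.29531731e-02,  4.71283280e-02,  9.98804854e-01,
         1.18530677e+03],
       [ 0.00000000e+00
[... 271 characters left out ...]
1, 283.7], 0.54)]
side {'fx': 492.53467320425005, 'fy': 492.53467320425005, 'cx': 323.9145704123875, 'cy': 228.2898797351055, 'pose': array([[-8.23238780e-01,  3.28301542e-01, -4.63137137e-01,
        -3.78484405e+01],
       [-5.67423986e-01, -5.01074086e-01,  6.53417769e-01,
         9.06471627e+02],
       [-1.75479564e-02,  8.00713967e-01,  5.98789789e-01,
         9.48277170e+02],
       [ 0.00000000e+00,  0.00000000e+00,  0.00000000e+00,
         1.00000000e+00]]), 'shot': 2}
board_mid [([358.0, 262.7], 0.94), ([432.7, 194.0], 0.66)]
board_end [([333.6, 296.6], 0.93)]
board [([353.4, 287.8], 0.68)]
egg_cup [([337.4, 242.2], 0.76)]
cutter [([322.9, 269.2], 0.61), ([334.6, 240.5], 0.55)]
```

View pics/top0.png

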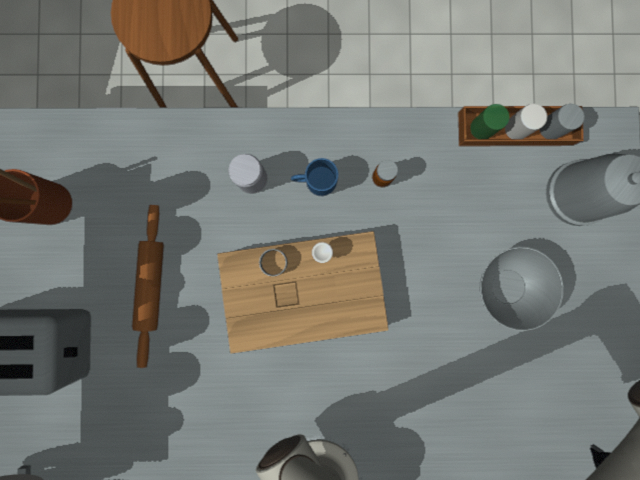

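View pics/side0.png

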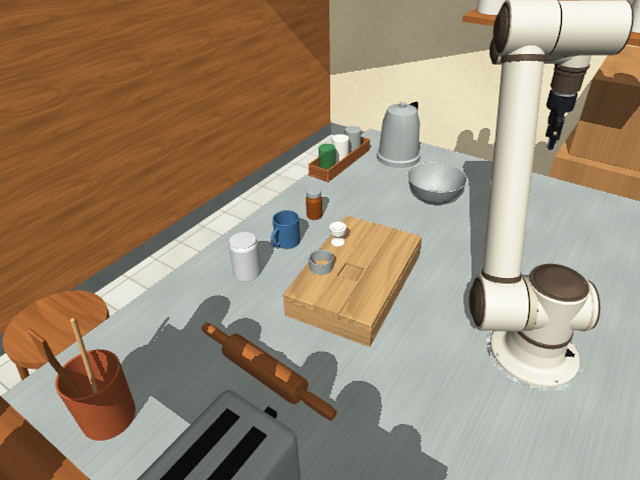

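```bash
cat > h.py <<'E'
import numpy as np,pickle,cv2
def ray(p,uv,z):
    T=p["pose"];d=np.array([(uv[0]-p["cx"])/p["fx"],-(uv[1]-p["cy"])/p["fy"],-1.])
    d=T[:3,:3]@d;o=T[:3,3];return o+d*(z-o[2])/d[2]
def proj(p,P):
    T=p["pose"];c=T[:3,:3].T@(np.array(P,float)-T[:3,3]);return np.array([p["cx"]+p["fx"]*c[0]/-c[2],p["cy"]+p["fy"]*-c[1]/-c[2]])
E
python3 - <<'E'
from h import *
t=pickle.load(open("top0.pkl","rb"));s=pickle.load(open("side0.pkl","rb"))
for n,a,b in(("mid",(300.2,290),(358,262.7)),("end",(246.2,302.4),(333.6,296.6)),("egg",(320,252.8),(337.4,242.2)),("cut",(272.1,260.5),(322.9,269.2))):
    print(n,ray(t,a,78),ray(s,b,78))
im=t["img"][180:380,180:440,::-1];cv2.imwrite("pics/topc.png",cv2.resize(im,(780,600),interpolation=2))
im=s["img"][200:350,250:450,::-1];cv2.imwrite("pics/sidec.png",cv2.resize(im,(800,600),interpolation=2))
E
```

```text
mid [479.23474008  39.80273353  78.        ] [470.60258895  33.89333716  78.        ]
end [450.88797379 168.36210948  78.        ] [454.05503005 177.2467979   78.        ]
egg [567.64669078  -8.03698782  78.        ] [565.75702506  -9.87224844  78.        ]
cut [550.04747724 106.63372662  78.        ] [534.56129946 107.66223612  78.        ]
```

The square plate shows at about (286,294) in the top view and (350,272) in the side view. The board is turned slightly.

View pics/topc.png

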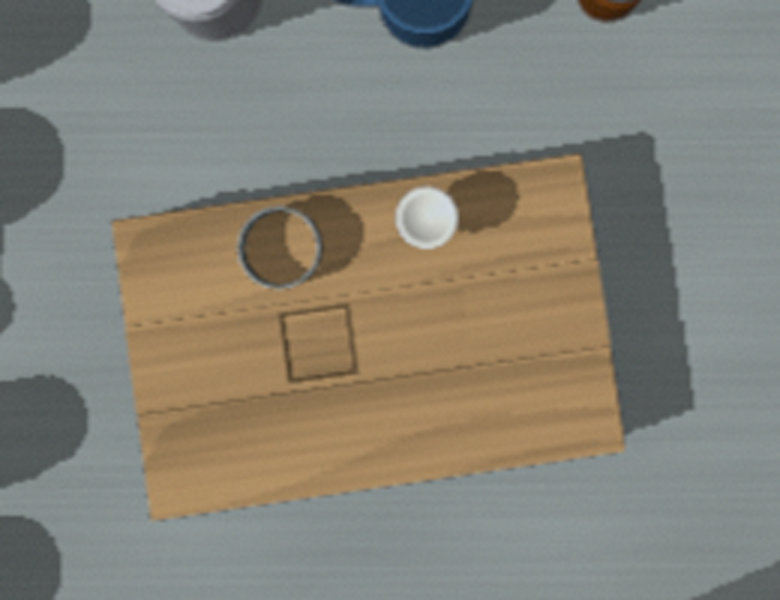

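View pics/sidec.png

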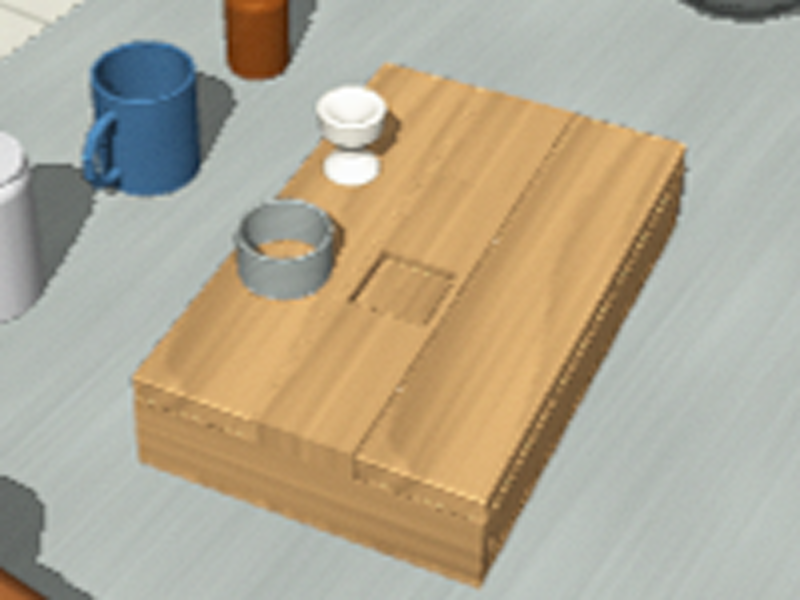

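Run:
```python
from h import *
from scipy.optimize import least_squares
t=pickle.load(open("top0.pkl","rb"));s=pickle.load(open("side0.pkl","rb"))
# order: far-left, far-right, near-right, near-left ; own(x,y)
own=np.array([[120,190],[120,-190],[-120,-190],[-120,190]])
tp=np.array([[112,220],[582,155],[623,450],[151,520]])/3+180
sp=np.array([[135,380],[388,63],[685,147],[487,510]])/4+[250,200]
tq=np.array([[281,314],[349,305],[356,373],[289,382]])/3+180
sq=np.array([[348,300],[381,253],[457,276],[431,327]])/4+[250,200]
for nm,sets in(("top",[(t,tp)]),("side",[(s,sp)]),("both",[(t,tp),(s,sp)])):
    def f(v):
        R=np.array([[np.cos(v[2]),-np.sin(v[2])],[np.sin(v[2]),np.cos(v[2])]])
        r=[]
        for p,q in sets:
            for o,u in zip(own,q):
                r.append(proj(p,[*(R@o+v[:2]),78])-u)
        return np.concatenate(r)
    r=least_squares(f,[470,35,0.1]);v=r.x;print(nm,v,np.abs(r.fun).max())
    R=np.array([[np.cos(v[2]),-np.sin(v[2])],[np.sin(v[2]),np.cos(v[2])]])
    for p,q in((t,tq),(s,sq)):
        c=np.mean([ray(p,u,77)[:2] for u in q],0);print("plate",c,"own",R.T@(c-v[:2]))
    print("end",R@[0,140]+v[:2])
```

```text
top [4.74925922e+02 3.41827251e+01 1.32449275e-01] 0.8463147672341051
plate [468.77886543  73.1558427 ] own [-0.94633501 39.44356278]
plate [466.68719645  75.41594048] own [-2.72121007 41.96009602]
end [456.4371916  172.95652258]
side [4.69229819e+02 3.89120971e+01 1.36264092e-01] 1.2094381520638535
plate [468.77886543  73.1558427 ] own [ 4.20499225 33.98757883]
plate [466.68719645  75.41594048] own [ 2.43973019 36.51086457]
end [450.21182835 177.61435378]
both [4.72967498e+02 3.52580056e+01 1.34481157e-01] 2.0888670766864834
plate [468.77886543  73.1558427 ] own [ 0.93038379 38.11725436]
plate [466.68719645  75.41594048] own [-0.83937432 40.63738874]
end [454.19683365 173.9939497 ]
```

>>> {"fn": "apply_moves", "kwargs": {"increments": [[[-0.85, 1, 0, 0, 0, 0, -1], [-0.85, 1, 0, 0, 0, 0, -1], [-0.85, 1, 0, 0, 0, 0, -1]]]}}

```text
clock: 0.9
position: [232.8, -476.1, 303.9]
ee_rot: [-0.146, 0.989, 0.0, 0.0]
contact_force: [0.1, -0.6, 0.7]
gripper_width: 43.8
```

>>> {"fn": "apply_moves", "kwargs": {"increments": [[[-0.85, 1, 0, 0, 0, 0, -1], [-0.85, 1, 0, 0, 0, 0, -1], [-0.85, 1, 0, 0, 0, 0, -1]]]}}

```text
clock: 1.2
position: [285.5, -355.7, 304.2]
ee_rot: [-0.146, 0.989, -0.0, 0.0]
contact_force: [0.9, -0.2, 0.0]
gripper_width: -0.2
```

>>> {"fn": "apply_moves", "kwargs": {"increments": [[[-0.85, 1, 0, 0, 0, 0, -1], [-0.85, 1, 0, 0, 0, 0, -1], [-0.85, 1, 0, 0, 0, 0, -1]]]}}

```text
clock: 1.5
position: [338.2, -235.6, 304.4]
ee_rot: [-0.146, 0.989, -0.0, 0.001]
contact_force: [0.3, -0.0, 0.1]
gripper_width: 0.0
```

>>> {"fn": "apply_moves", "kwargs": {"increments": [[[-0.85, 1, 0, 0, 0, 0, -1], [-0.85, 1, 0, 0, 0, 0, -1], [-0.85, 1, 0, 0, 0, 0, -1]]]}}

```text
clock: 1.8
position: [391.1, -115.2, 304.5]
ee_rot: [-0.146, 0.989, -0.0, 0.001]
contact_force: [0.5, -0.1, -0.0]
gripper_width: -0.0
```

>>> {"fn": "apply_moves", "kwargs": {"increments": [[[-0.7, 1, 0, 0, 0, 0, -1], [-0.7, 1, 0, 0, 0, 0, -1], [-0.7, 1, 0, 0, 0, 0, -1]]]}}

```text
clock: 2.1
position: [429.6, 1.3, 304.4]
ee_rot: [-0.147, 0.989, 0.0, 0.001]
contact_force: [-0.3, -0.7, 0.6]
gripper_width: -0.1
```

>>> {"fn": "apply_moves", "kwargs": {"increments": [[[-0.7, 1, 0, 0, 0, 0.31, -1], [-0.7, 1, 0, 0, 0, 0.31, -1], [-0.7, 1, 0, 0, 0, 0.31, -1]]]}}

```text
clock: 2.4
position: [467.8, 117.2, 304.2]
ee_rot: [-0.069, 0.998, 0.0, 0.001]
contact_force: [0.1, -0.2, 0.5]
gripper_width: -0.1
```

>>> {"fn": "apply_moves", "kwargs": {"increments": [[[0.06, 0.57, 0.9, 0, 0, 0, -1], [0.06, 0.57, 0.9, 0, 0, 0, -1], [0.06, 0.57, 0.9, 0, 0, 0, -1], [0.06, 0.57, 0.9, 0, 0, 0, -1]]]}}

```text
clock: 2.8
position: [453.0, 170.1, 213.2]
ee_rot: [-0.069, 0.998, -0.001, -0.001]
contact_force: [0.9, -0.3, -0.3]
gripper_width: 0.3
```

>>> {"fn": "apply_moves", "kwargs": {"increments": [[[0, 0, 0.35, 0, 0, 0, -1], [0, 0, 0.5, 0, 0, 0, -1], [0, 0, 0.5, 0, 0, 0, -1]]]}}

```text
clock: 3.1
position: [453.5, 168.9, 164.0]
ee_rot: [-0.068, 0.998, -0.0, -0.0]
contact_force: [0.2, 0.6, 0.6]
gripper_width: 0.3
```

Run:
```python
from bench import arm
import cv2
from h import *
ims=[]
for n,(a,b,c,d) in(("top",(180,380,180,440)),("side",(180,360,230,464))):
    p=arm.get_image(n);ims.append(cv2.resize(p["img"][a:b,c:d,::-1],(400,308)))
    print(n,proj(p,[454,174,78]))
cv2.imwrite("pics/c1.png",np.hstack(ims));s=arm.read_state();print(s["position"],s["ee_rot"],s["contact_force"])
```

```text
top [243.8269496  301.10561669]
side [334.34085722 295.83782722]
[454.52602334 169.84113796 165.8128699 ] [-6.81766207e-02  9.97671688e-01  7.20342812e-04  1.62251473e-03] [ 1.1261857  -0.09341579  1.36944312]
```

View pics/c1.png

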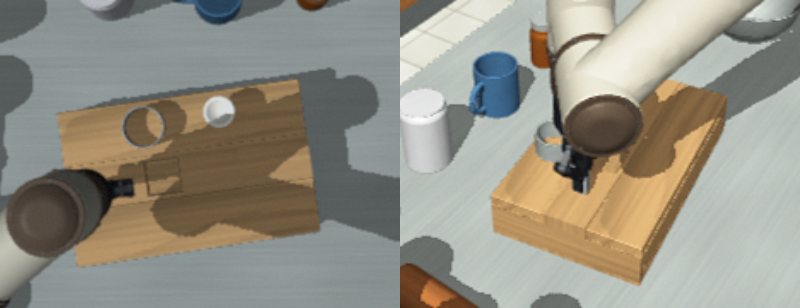

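The tip is about 14 mm above the board's left end, on the middle line. Next I'll touch down there.

>>> {"fn": "apply_moves", "kwargs": {"increments": [[[0, 0.04, 0.04, 0, 0, 0, -1], [0, 0.04, 0.08, 0, 0, 0, -1], [0, 0.04, 0.1, 0, 0, 0, -1], [0, 0.04, 0.1, 0, 0, 0, -1]]]}}

```text
clock: 3.6
position: [452.5, 173.7, 153.8]
ee_rot: [-0.068, 0.998, -0.0, -0.0]
contact_force: [-0.6, -0.8, -0.7]
gripper_width: -0.4
```

>>> {"fn": "apply_moves", "kwargs": {"increments": [[[0, 0, 0.02, 0, 0, 0, -1], [0, 0, 0.02, 0, 0, 0, -1]]]}}

```text
clock: 3.8
position: [452.6, 173.7, 151.7]
ee_rot: [-0.068, 0.998, -0.0, -0.0]
contact_force: [-0.3, 0.1, 0.2]
gripper_width: 0.3
```

>>> {"fn": "apply_moves", "kwargs": {"increments": [[[0, 0, 0.01, 0, 0, 0, -1], [0, 0, 0.01, 0, 0, 0, -1]]]}}

```text
clock: 4.0
position: [452.6, 173.8, 150.8]
ee_rot: [-0.068, 0.998, -0.0, -0.0]
contact_force: [0.3, 0.0, -1.0]
gripper_width: -0.1
```

>>> {"fn": "apply_moves", "kwargs": {"increments": [[[0, 0, 0.005, 0, 0, 0, -1], [0, 0, 0.005, 0, 0, 0, -1]]]}}

```text
clock: 4.2
position: [452.7, 173.8, 150.7]
ee_rot: [-0.068, 0.998, -0.0, 0.0]
contact_force: [-0.6, -0.2, 2.8]
gripper_width: 0.0
```

>>> {"fn": "apply_moves", "kwargs": {"increments": [[[0, 0, 0.005, 0, 0, 0, -1], [0, 0, 0.005, 0, 0, 0, -1]]]}}

```text
clock: 4.4
position: [452.7, 173.8, 150.7]
ee_rot: [-0.069, 0.998, -0.0, 0.0]
contact_force: [-2.6, -0.1, 6.0]
gripper_width: 0.4
```

>>> {"fn": "apply_moves", "kwargs": {"increments": [[[0, -0.07, 0, 0, 0, 0, -1], [0, -0.14, 0, 0, 0, 0, -1], [0, -0.2, 0, 0, 0, 0, -1], [0, -0.2, 0, 0, 0, 0, -1]]]}}

```text
clock: 4.8
position: [456.5, 153.7, 150.7]
ee_rot: [-0.068, 0.998, 0.001, 0.001]
contact_force: [1.4, 0.6, 5.1]
gripper_width: 0.0
```

>>> {"fn": "apply_moves", "kwargs": {"increments": [[[0, -0.07, 0, 0, 0, 0, -1], [0, -0.14, 0, 0, 0, 0, -1], [0, -0.2, 0, 0, 0, 0, -1], [0, -0.2, 0, 0, 0, 0, -1]]]}}

```text
clock: 5.2
position: [459.2, 133.8, 150.7]
ee_rot: [-0.068, 0.998, 0.001, 0.001]
contact_force: [1.3, -0.4, 5.1]
gripper_width: 0.2
```

>>> {"fn": "apply_moves", "kwargs": {"increments": [[[0, -0.05, 0.002, 0, 0, 0, -1], [0, -0.1, 0.002, 0, 0, 0, -1], [0, -0.15, 0.002, 0, 0, 0, -1], [0, -0.15, 0.002, 0, 0, 0, -1]]]}}

```text
clock: 5.6
position: [461.5, 119.3, 150.7]
ee_rot: [-0.068, 0.998, 0.001, 0.002]
contact_force: [1.4, 2.0, 5.9]
gripper_width: 0.1
```

>>> {"fn": "apply_moves", "kwargs": {"increments": [[[0, -0.05, 0, 0, 0, 0, -1], [0, -0.1, 0, 0, 0, 0, -1], [0, -0.1, 0, 0, 0, 0, -1]]]}}

```text
clock: 5.9
position: [462.8, 109.4, 150.6]
ee_rot: [-0.068, 0.998, 0.001, 0.002]
contact_force: [0.8, 1.5, 4.5]
gripper_width: -0.3
```

>>> {"fn": "apply_moves", "kwargs": {"increments": [[[0, -0.05, 0, 0, 0, 0, -1], [0, -0.05, 0, 0, 0, 0, -1]]]}}

```text
clock: 6.1
position: [463.4, 104.4, 150.5]
ee_rot: [-0.068, 0.998, 0.001, 0.002]
contact_force: [0.5, 2.4, 5.9]
gripper_width: -0.0
```

>>> {"fn": "apply_moves", "kwargs": {"increments": [[[0, -0.05, 0, 0, 0, 0, -1], [0, -0.05, 0, 0, 0, 0, -1]]]}}

```text
clock: 6.3
position: [464.0, 99.4, 150.4]
ee_rot: [-0.068, 0.998, 0.001, 0.002]
contact_force: [0.4, 2.1, 5.5]
gripper_width: 0.3
```

>>> {"fn": "apply_moves", "kwargs": {"increments": [[[0, -0.05, 0, 0, 0, 0, -1], [0, -0.05, 0, 0, 0, 0, -1]]]}}

```text
clock: 6.5
position: [463.1, 93.5, 149.3]
ee_rot: [-0.068, 0.998, -0.0, -0.001]
contact_force: [-0.5, -0.4, 0.5]
gripper_width: -0.0
```

>>> {"fn": "apply_moves", "kwargs": {"increments": [[[0, -0.05, 0, 0, 0, 0, -1], [0, -0.05, 0, 0, 0, 0, -1]]]}}

```text
clock: 6.7
position: [463.5, 88.5, 149.0]
ee_rot: [-0.068, 0.998, -0.0, -0.001]
contact_force: [-0.5, 0.2, 0.6]
gripper_width: 0.3
```

The force fell away at TCP y of about 95, so the fingertip has dropped in. I'll go on to the plate's centre and feel for its top.

>>> {"fn": "apply_moves", "kwargs": {"increments": [[[-0.015, -0.07, 0, 0, 0, 0, -1], [-0.015, -0.13, 0, 0, 0, 0, -1], [-0.015, -0.13, 0, 0, 0, 0, -1]]]}}

```text
clock: 7.0
position: [467.4, 76.1, 149.5]
ee_rot: [-0.068, 0.998, -0.0, -0.0]
contact_force: [-0.8, 0.3, 0.1]
gripper_width: -0.0
```

>>> {"fn": "apply_moves", "kwargs": {"increments": [[[0, 0, 0.01, 0, 0, 0, -1], [0, 0, 0.02, 0, 0, 0, -1], [0, 0, 0.02, 0, 0, 0, -1]]]}}

```text
clock: 7.3
position: [467.5, 77.0, 147.7]
ee_rot: [-0.068, 0.998, -0.0, -0.0]
contact_force: [0.1, 0.0, 0.3]
gripper_width: -0.2
```

>>> {"fn": "apply_moves", "kwargs": {"increments": [[[0, 0, 0.01, 0, 0, 0, -1], [0, 0, 0.01, 0, 0, 0, -1]]]}}

```text
clock: 7.5
position: [467.5, 77.0, 147.0]
ee_rot: [-0.069, 0.998, -0.0, 0.0]
contact_force: [-0.7, 0.3, 4.5]
gripper_width: -0.1
```

>>> {"fn": "apply_moves", "kwargs": {"increments": [[[0, 0, 0.02, 0, 0, 0, -1], [0, 0, 0.04, 0, 0, 0, -1], [0, 0, 0.06, 0, 0, 0, -1], [0, 0, 0.06, 0, 0, 0, -1]]]}}

```text
clock: 7.9
position: [467.6, 77.0, 140.8]
ee_rot: [-0.068, 0.998, 0.0, 0.0]
contact_force: [-0.1, 0.3, 3.9]
gripper_width: -0.3
```

>>> {"fn": "apply_moves", "kwargs": {"increments": [[[0, 0, 0.01, 0, 0, 0, -1], [0, 0, 0.01, 0, 0, 0, -1], [0, 0, 0.01, 0, 0, 0, -1]]]}}

```text
clock: 8.2
position: [467.7, 77.0, 140.6]
ee_rot: [-0.069, 0.998, -0.0, 0.0]
contact_force: [-2.5, -0.6, 10.5]
gripper_width: 0.2
```

Run:
```python
from bench import arm
import cv2
from h import *
ims=[]
for n,(a,b,c,d) in(("top",(180,380,180,440)),("side",(180,360,230,464))):
    p=arm.get_image(n);ims.append(cv2.resize(p["img"][a:b,c:d,::-1],(400,308)))
cv2.imwrite("pics/c2.png",np.hstack(ims));s=arm.read_state();print(s["position"],s["contact_force"])
```

```text
[467.67049863  77.00498822 140.62106199] [-3.51845115 -0.06894094  9.07692122]
```

View pics/c2.png

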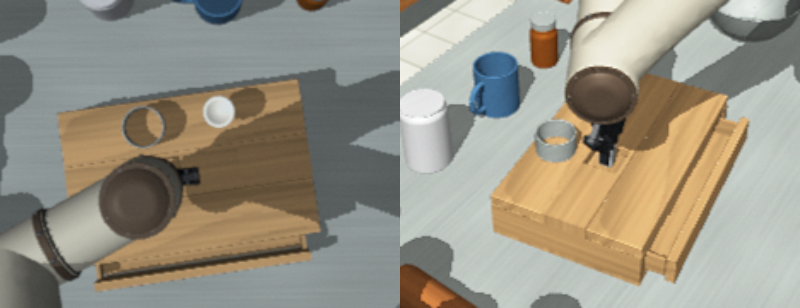

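The catch is fully in at its 6.5 to 7 mm stop, and the drawer shows out along the near face in both views. Next I'll lift straight up.

>>> {"fn": "apply_moves", "kwargs": {"increments": [[[0, 0, -0.05, 0, 0, 0, -1], [0, 0, -0.15, 0, 0, 0, -1], [0, 0, -0.5, 0, 0, 0, -1], [0, 0, -0.9, 0, 0, 0, -1], [0, 0, -0.9, 0, 0, 0, -1]]]}}

```text
clock: 8.8
position: [470.0, 77.9, 235.0]
ee_rot: [-0.069, 0.998, 0.002, 0.005]
contact_force: [0.4, -0.4, 0.0]
gripper_width: -0.2
```

>>> {"fn": "apply_moves", "kwargs": {"increments": [[[0, 0.5, -0.6, 0, 0, 0, -1], [0, 0.9, -0.6, 0, 0, 0, -1], [0, 1, -0.6, 0, 0, 0, -1], [0, 1, -0.6, 0, 0, 0, -1]]]}}

```text
clock: 9.2
position: [453.7, 178.2, 290.4]
ee_rot: [-0.07, 0.998, 0.001, 0.001]
contact_force: [1.0, 0.1, -0.9]
gripper_width: 0.1
```

>>> {"fn": "apply_moves", "kwargs": {"increments": [[[0, 0.5, 0, 0, 0, 0, -1], [0, 0.9, 0, 0, 0, 0, -1], [0, 1, 0, 0, 0, 0, -1], [0, 1, 0, 0, 0, 0, -1], [0, 1, 0, 0, 0, 0, -1], [0, 1, 0, 0, 0, 0, -1]]]}}

```text
clock: 9.8
position: [440.3, 273.5, 289.4]
ee_rot: [-0.068, 0.998, -0.0, -0.0]
contact_force: [-0.4, 0.1, 0.9]
gripper_width: -0.1
```

Run:
```python
from bench import arm
import cv2
from h import *
ims=[]
for n,(a,b,c,d) in(("top",(180,380,180,440)),("side",(180,360,230,464))):
    p=arm.get_image(n);ims.append(cv2.resize(p["img"][a:b,c:d,::-1],(400,308),interpolation=2))
    if n=="top":
        o=pickle.load(open("top0.pkl","rb"))["img"]
        for l in("egg_cup","cutter"): print(l,[(m["at"],m["conf"]) for m in arm.mark_of(l,p)][:2])
cv2.imwrite("pics/c3.png",np.hstack(ims));s=arm.read_state();print(s["position"],s["contact_force"],s["clock"])
```

```text
egg_cup [([322.0, 254.9], 0.88)]
cutter [([270.0, 261.0], 0.69), ([305.0, 289.9], 0.65)]
[440.40271929 274.17283779 289.84928071] [0.19694718 1.06223188 0.3060455 ] 10.0
```

View pics/c3.png

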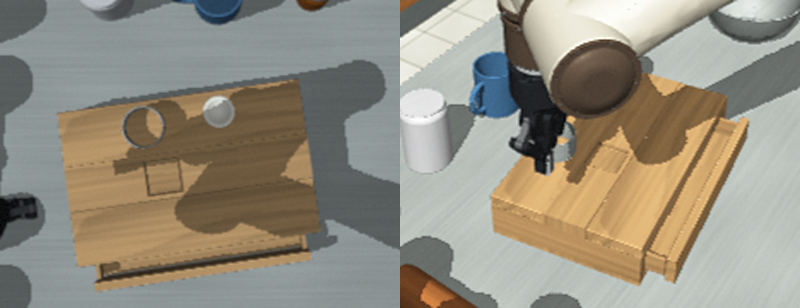

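The hand is clear of everything. The drawer is fully out, the plate lies level in its hole again, and the egg cup and cutter haven't moved.

```bash
python3 -c "
from bench import arm
print(arm.job_done())"
```

```text
the job is handed in; nothing more can be done
None
```

The catch was found by feel and pressed in, the drawer came out, and I've handed the job in at about 10 s on the robot's clock.

- **Feeling:** With the gripper shut, I touched the top at the board's left end and slid along the middle line with 5 to 6 N. The fingertip dropped in with TCP y between 99 and 94 mm. This fits the catch position I had seen in the camera, at own y of about 39 mm.
- **Pressing:** I moved on to about the plate's centre and touched its top. I then pressed it about 6.5 mm down to its stop, reading about 10 N, and lifted straight up and away to the left.
- **Last checks:** In both views the drawer is out along the near face and the catch square looks as it did before. The contact force is down to noise level. The egg cup and cutter marks moved by at most about 3 pixels, which is within the networks' error, and both things look unmoved.
- **Not measured:** I judged the drawer's travel and the plate's height by eye in the pictures. The two cameras' board fits also differed by about 5 to 7 mm; I used the joint fit, and the drop-in bore it out.

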